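# Level the two-pan balance by moving the right cake into the floating nest

### The arm

A 6-joint arm with a two-finger parallel gripper is mounted at the origin on a cart in front of the work surface, level with it; the furniture and walls round the work are solid. World frame = base frame: x ahead of the robot, y to its left, z up, the work surface at z = 0. Lengths are in m, angles in rad, forces in N, time in s.
With the tool pointing down it reaches from about 0.375 to 0.975 m from the base axis. Payload 3.8 kg.
Tool frame: the origin (TCP) lies on the centre line of the jaws, within the pads' length; the fingertips stand 25 mm ahead of it and the grasp point (between the pads) lies 6 mm ahead of it; y points along the fingers, z is the direction in which the jaws open and shut, and the axes are right-handed (so a half turn about y gives the same grasp; the last joint's range is limited). The gripper opens to 85 mm and grips with 20 to 120 N. Pads are 22 mm wide; open, the fingers measure 114 mm over their backs; the gripper's body (76 mm by 85 mm) begins 54 mm behind the grasp point. The pads swing forward as they close: fully open they stand 13 mm farther back than shut.
Start: joints at [1.144, 0.264, 1.604, -0, 1.274, -0.037], TCP at [0.256, 0.624, 0.256] pointing down, gripper open.
Joint ranges: [-2.63, 2.63], [-0.94, 2.18], [0.31, 2.57], [-1.31, 4.45], [0, 2.66], [-2.55, 2.55]. Speed limits (rad/s): [2.57, 2.57, 3.14, 3.14, 3.14, 3.14].

### API

Orientations are given as a rotation vector (axis times angle).
In Python, from workcell import bot gives the robot as it stands.
- The arm moves only by the shell command python3 -m jog 'ROWS' [FORCE]. ROWS is JSON, a list of rows, each a list of 5 numbers: the shift along the world's x, y, z in mm, then the turn about the world's z in degrees, then the finger opening in mm, from 0 to 85.4. A call has exactly 10 rows; each row is the pose to reach, as a shift and turn from the pose commanded when the call began; what a row does not reach only later rows make up. A row lasts 1/8 s, in which the tool goes at most 62.5 mm and 10.7 degrees, less where a joint would pass 70% of its speed; a pose out of reach is approached as far as the arm can. A call with a gripper value outside its range is refused whole. The fingers move at their own pace and stop on an object; FORCE is the grip in N (left out, the last holds). Time passes only in rows, so rows that repeat a pose let the fingers close, or fill a call up. It gives the time, the measured TCP pose, the force and the opening at its end, in the units of the state.
- bot.read_state(): the state, without advancing time (a new reading comes with each control period).
- bot.read_camera(name): name is "scene" or "top"; returns a dict with "pixels" (480x640x3 uint8, red, green, blue), "fx", "fy", "cx", "cy" (pixels), "R" (3x3) and "t" (3): a world point X has camera coordinates R X + t. Camera axes: x right, y down, z forward; pixel columns grow to the right and rows downward; lengths in m; the calibration is good to about 2 mm. A picture is of the moment at which its call begins. There is no depth.
- bot.finish_job(): hands the job in, once; it reports no verdict.
The state is a dict: "time": time; "q": joint angles; "joint_vel": joint speeds; "joint_torque": joint torques, N m; "tool_pos": TCP position; "tcp_rot": TCP orientation; "wrist_force": force on the tool from outside, world axes, zero at the start; "torque": the same for the moment, N m; "width": opening from 0.0 (shut) to 1.0 (fully open).
Only numpy, scipy, OpenCV 4.12 (cv2) and the standard library are available. Lean on these libraries where they do the work, as an engineer would, in place of code of your own. Each camera call takes 0.05 s, during which the arm holds its last target.

### The job

The left pan of the balance hangs low: of its two look-alike cakes, one is about twice as heavy as every other cake here. Find out which is the ordinary, lighter one, bring that one over to the empty nest of the right pan and let it drop fully home in the ring, so that both pans rest level. Feel for the ring gently and never press hard on the right pan, see that the other two cakes end home in nests of their own pans, and leave the things round the balance alone.

Things in the scene. Friction and masses are not known exactly. Their poses are not given: they have to be found in the camera images.
- balance: two-pan balance, white housing 115 x 310 mm, 47 mm high, fixed to the worktop; origin under its centre on the worktop, x from its front (pointer side) to its rear, y towards the left pan, z up. The pans are plates 170 mm (x) by 80 mm (y), centred at y = +110 and -110 mm; between them stands a pointer tower 60 mm wide in y, 88 mm high. The red pointer stands upright at the green tick when level
- slide_left (a joint): height of the left pan: 0 = fully down on its stop (plate top 72 mm above the worktop), 0.008 = level, 0.016 = fully up. The pans are coupled and stay horizontal: one sinks by as much as the other rises. A centring spring of about 100 N/m acts towards level and otherwise the pans move freely, settling in about half a second; an excess load of one ordinary cake on either side puts the pan on its stop
- slide_right (a joint): the right pan's sinking: 0 = fully up (plate top 88 mm above the worktop), 0.008 = level (plate top 80 mm), 0.016 = fully down on its stop. Always equal to slide_left. While the left pan is one ordinary cake the heavier, about 1 to 3 N of push on the right pan moves it through its travel; beyond that it meets a rubber stop of about 10 N/mm
- pan_left: left pan, aluminium plate with two blue nest rings; origin at the centre of the plate's top face, axes as the balance's
- pan_right: right pan, aluminium plate with two blue nest rings (front one taken by a cake, rear one empty); origin at the centre of the plate's top face, axes as the balance's. Must never feel more than 22 N
- nest_left_front (a point): centre of the left pan's front nest, on the plate's top face where a cake stands; z points up and x, y run as the balance's. Every nest is a ring 8 mm high, 50 mm inside and 60 mm outside, without a bevel; to clear the ring, fingertips must stay at least 10 mm above this face
- nest_left_rear (a point): centre of the left pan's rear nest, on the plate's top face; z points up and x, y run as the balance's
- nest_right_front (a point): centre of the right pan's front nest, on the plate's top face; z points up and x, y run as the balance's
- nest_right_rear (a point): middle of the range of the right pan's rear, empty nest, on the plate's top face; z points up and x, y run as the balance's. This nest's ring floats: it can sit up to 7 mm off this point in x and in y, is not measured, and keeps its place by a friction of about 4 N. A cake that misses rests on the ring 8 mm too high; when it finds the ring it drops 8 mm relative to the pan
- cake_1_center (a point): pale hard-pressed round cake, 47 mm across, 36 mm tall, flat top and bottom; this point is at its centre, half-way up, z along its upright axis; stands in one of the left pan's nests. cake_1 and cake_2 may start in either nest; one of these two weighs about 0.4 kg, the other 0.2 kg. With the heavy one lifted off, the pans come level; with the ordinary one lifted off, the left pan stays down
- cake_2_center (a point): pale hard-pressed round cake, 47 mm across, 36 mm tall, flat top and bottom; this point is at its centre, half-way up, z along its upright axis; stands in the left pan's other nest, see cake_1
- cake_3_center (a point): pale hard-pressed round cake, 47 mm across, 36 mm tall, flat top and bottom; this point is at its centre, half-way up, z along its upright axis; 0.2 kg, stands in the right pan's front nest
- beaker: clear plastic beaker 79 x 87 mm, 100 mm tall, origin under its centre; bystander
- sample_tray: open clear sample box 120 x 125 mm, 54 mm tall, origin under its centre; bystander
- white_bun_center (a point): small white ball-like bun, 42 mm across, 34 mm tall, this point at its centre; bystander
There are look-alikes about, which are no part of the job. Leave any green look-alike of the part that bears cake_2_center alone. What is shaped like the part that bears cake_3_center but pink is not meant.

How it is judged:
By the outcome, as a careful person would: the job done as asked, in the order asked, and still so for the second after the job is handed in, with the robot touching nothing.
It also fails if it takes over 58 s, if anything falls off the work surface, if the arm or the gripper's body presses on something with over 40 N, if the wrist force passes 120 N, or if a joint passes its speed limit or range.

## Working session

There is one attempt and no reset: what is moved stays moved. The work goes in short steps, Python scripts to look and compute and a shell command to move; the robot and the scene stay as the last step left them, time stands still between calls to the robot, and variables do not carry over. Pictures are saved under pics/ and viewed, and the job is handed in when it is done.

```bash
mkdir -p pics; ls; python3 - <<'E'
from workcell import bot
import cv2
for n in("scene","top"):
    c=bot.read_camera(n); cv2.imwrite(f"pics/{n}0.png",c["pixels"][:,:,::-1]); print(n,c["fx"],c["cx"],c["cy"],c["R"],c["t"])
s=bot.read_state();print(s)
E
```

```text
pics
scene 530.0473548134783 326.4476670308048 238.08435080920532 [[-0.53694713 -0.84344717 -0.01687182]
 [-0.46100748  0.31011384 -0.83144543]
 [ 0.70651248 -0.4386642  -0.55535019]] [0.33660869 0.28716299 0.94433863]
top 622.6838277347634 324.83806660581956 236.66405535399022 [[ 1.48087141e-02 -9.99885882e-01  2.98743339e-03]
 [-9.76576620e-01 -1.51047878e-02 -2.14639117e-01]
 [ 2.14659748e-01  2.61071728e-04 -9.76688858e-01]] [0.03742576 0.5299433  1.28563932]
{'time': 0.1, 'q': array([ 1.14411621e+00,  2.64718526e-01,  1.60525786e+00,  1.03072130e-05,
        1.27371464e+00, -3.69114038e-02]), 'joint_vel': array([ 0.00017295, -0.00093619, -0.00292304, -0.00044938,  0.00083404,
       -0.00024504]), 'joint_torque': array([ 1.28584692e-03, -5.16706789e+01, -3.68589234e+01,  8.52835115e-06,
        6.32253330e-03, -4.06627760e-05]), 'tool_pos': array([0.25623073, 0.62380317, 0.25504802]), 'tcp_rot': array([-1.55112747,  0.30624921, -0.30547271]), 'wrist_force': array([-0.53419043, -0.44068257,  0.4331658 ]), 'torque': array([0.02594971, 0.04249578, 0.03158801]), 'width': 1.002178921747443}
```

View pics/scene0.png

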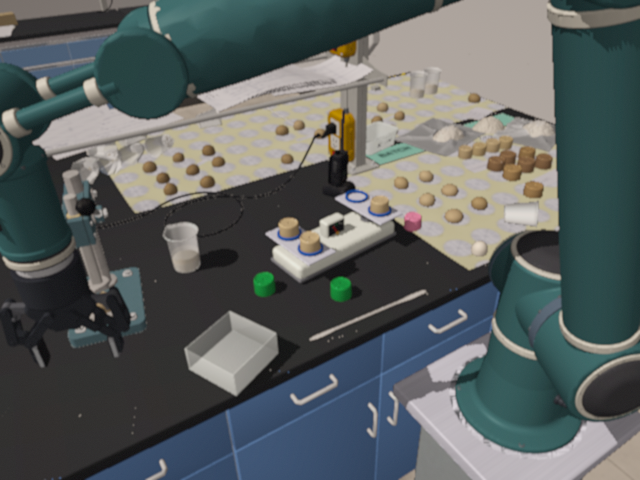

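View pics/top0.png

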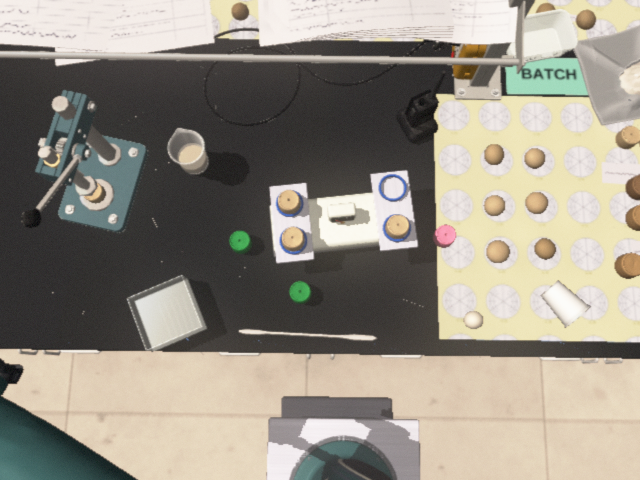

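Top view: left-pan cakes lie at (290,202) rear and (293,239) front. Cake_3 is at (397,227), and the empty nest is the ring at (393,187). The look-alikes are green at (240,241) and (300,292), and pink at (445,236); by colour and place none of them is meant. Next come enlarged crops.

```bash
python3 - <<'E'
import cv2,numpy as np
t=cv2.imread("pics/top0.png");s=cv2.imread("pics/scene0.png")
a=cv2.resize(t[160:280,255:430],None,fx=4.5,fy=4.5,interpolation=cv2.INTER_CUBIC)
b=cv2.resize(s[180:280,255:415],None,fx=5,fy=5,interpolation=cv2.INTER_CUBIC)
cv2.imwrite("pics/tc.png",a);cv2.imwrite("pics/sc.png",b)
E
```

```text
(no output)
```

View pics/tc.png

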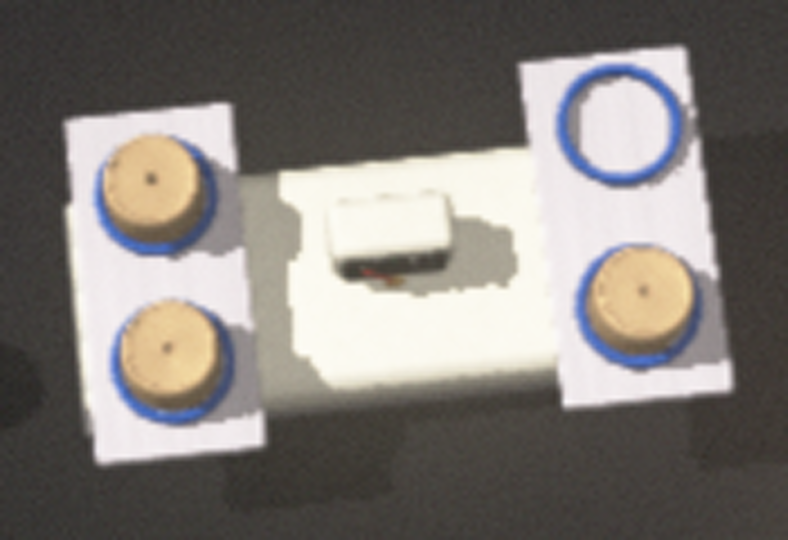

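View pics/sc.png

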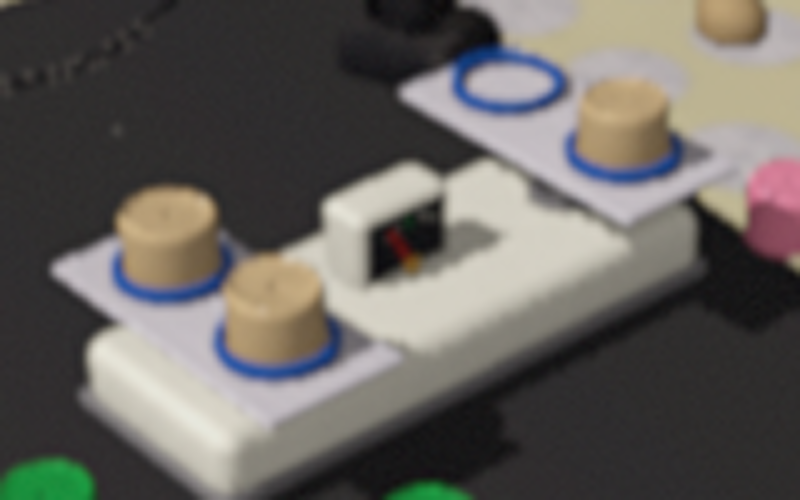

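The crops show pale cakes with centre dots: left rear, left front and right front (cake_3). The right-rear ring is empty, and the pointer is off the tick (left low). I'll triangulate the dots and fit the ring.

```bash
cat > h.py <<'E'
import numpy as np,cv2
from workcell import bot
def cam(n):
    return bot.read_camera(n)
def ray(c,u,v):
    R=np.array(c["R"]);t=np.array(c["t"])
    d=R.T@np.array([(u-c["cx"])/c["fx"],(v-c["cy"])/c["fy"],1.]);return -R.T@t,d/np.linalg.norm(d)
def onz(c,p,z):
    o,d=ray(c,*p);return o+d*(z-o[2])/d[2]
def tri(c1,p1,c2,p2):
    o1,d1=ray(c1,*p1);o2,d2=ray(c2,*p2)
    s=np.linalg.lstsq(np.c_[d1,-d2],o2-o1,rcond=None)[0]
    a=o1+s[0]*d1;b=o2+s[1]*d2
    return (a+b)/2,np.linalg.norm(a-b)
def proj(c,X):
    x=np.array(c["R"])@X+np.array(c["t"]);return x[0]/x[2]*c["fx"]+c["cx"],x[1]/x[2]*c["fy"]+c["cy"]
E
python3 - <<'E'
from h import *
ct=cam("top");cs=cam("scene")
T=lambda u,v:((u+.5)/4.5-.5+255,(v+.5)/4.5-.5+160)
S=lambda u,v:((u+.5)/5-.5+255,(v+.5)/5-.5+180)
def blue(c,x0,x1,y0,y1):
    im=c["pixels"].astype(int);m=((im[...,2]>im[...,0]+50)).astype(np.uint8)
    m2=np.zeros_like(m);m2[y0:y1,x0:x1]=m[y0:y1,x0:x1]
    k,_=cv2.findContours(m2,cv2.RETR_EXTERNAL,cv2.CHAIN_APPROX_NONE);k=max(k,key=len)
    return cv2.fitEllipse(k)
for n,a,b in(("rear",(151,179),(168,214)),("front",(168,348),(270,285)),("c3",(643,291),(627,97))):
    p,e=tri(ct,T(*a),cs,S(*b));print(n,p.round(4),"gap",e.round(4), onz(ct,T(*a),.124 if n=="c3" and 0 else (.108 if n!="c3" else .124)).round(4))
et=blue(ct,370,415,170,205);es=blue(cs,340,372,186,206);print(et,es)
print("ring",tri(ct,et[0],cs,es[0]),onz(ct,et[0],.096))
# plate corners by clicks, top
for nm,z,P in(("L",.072,[(65,118),(232,103),(265,447),(97,465)]),("R",.088,[(520,64),(686,46),(733,390),(566,408)])):
    Q=np.array([onz(ct,T(*p),z) for p in P]);print(nm,Q.mean(0).round(4),(np.linalg.norm(np.roll(Q,-1,0)-Q,axis=1)).round(4),np.degrees(np.arctan2(*( (Q[0]+Q[1]-Q[2]-Q[3])[[1,0]]))).round(2))
PS={"L":[(55,270),(160,225),(400,352),(270,422)],"R":[(400,93),(505,45),(735,160),(628,222)]}
PT={"L":[(65,118),(232,103),(265,447),(97,465)],"R":[(520,64),(686,46),(733,390),(566,408)]}
for n in"LR":
    for i in (0,2,3): print(n,i,tri(ct,T(*PT[n][i]),cs,S(*PS[n][i])))
E
```

```text
rear [0.5981 0.1238 0.1046] gap 0.0003 [0.5972 0.1237 0.108 ]
front [0.5177 0.1144 0.1049] gap 0.0016 [0.5166 0.1136 0.108 ]
c3 [ 0.5432 -0.1047  0.1212] gap 0.0017 [ 0.5431 -0.1037  0.124 ]
((392.01409912109375, 186.958251953125), (25.880638122558594, 26.728466033935547), 116.31407165527344) ((355.3681640625, 195.6455841064453), (12.247889518737793, 21.754831314086914), 95.66400909423828)
ring (array([ 0.63336299, -0.09617369,  0.09142971]), np.float64(0.0012682843586180668)) [ 0.63154457 -0.09614997  0.096     ]
L [0.5571 0.118  0.072 ] [0.0809 0.1697 0.0793 0.1708] 6.73
R [ 0.584  -0.1003  0.088 ] [0.0803 0.1692 0.0786 0.1689] 6.96
L 0 (array([0.63792725, 0.16770455, 0.06754891]), np.float64(0.0022667239412875882))
L 2 (array([0.47804981, 0.06969968, 0.07335407]), np.float64(0.0025730572578504126))
L 3 (array([0.46742867, 0.14714374, 0.0723551 ]), np.float64(0.0006348167331403414))
R 0 (array([ 0.66398479, -0.05053721,  0.08408457]), np.float64(0.00014449684218853712))
R 2 (array([ 0.50593394, -0.14820838,  0.08857344]), np.float64(0.003272077514927757))
R 3 (array([ 0.49578654, -0.07189304,  0.08456415]), np.float64(0.00022979953457413836))
```

```bash
python3 - <<'E'
from h import *
from scipy.spatial.transform import Rotation as Ro
s=bot.read_state();R=Ro.from_rotvec(s["tcp_rot"]).as_matrix();print(R.round(3),s["time"])
print("jaw yaw",np.degrees(np.arctan2(R[1,2],R[0,2])))
ct=cam("top")
for nm,p,z in(("pressbase",(122,231),0),("pressbase2",(145,147),0),("press knob",(32,217),.15),("presstop",(62,102),.2),("beaker",(190,160),0.05),("tray",(168,313),.03),("pink",(445,236),.03),("rail",(520,58),.3),("blackthing",(425,100),.1),("pole",(478,60),.2)):print(nm,onz(ct,p,z).round(3))
E
```

```text
[[ 0.925 -0.001  0.38 ]
 [-0.38  -0.001  0.925]
 [-0.    -1.    -0.001]] 0.2
jaw yaw 67.66575251461832
pressbase [0.548 0.503 0.   ]
pressbase2 [0.749 0.466 0.   ]
press knob [0.54  0.636 0.15 ]
presstop [0.768 0.579 0.2  ]
beaker [0.701 0.348 0.05 ]
tray [0.363 0.379 0.03 ]
pink [ 0.541 -0.219  0.03 ]
rail [ 0.825 -0.316  0.3  ]
blackthing [ 0.83 -0.17  0.1 ]
pole [ 0.874 -0.263  0.2  ]
```

```bash
python3 -m jog '[[15,-50,0,3,85],[30,-105,0,6,85],[60,-160,0,9,80],[90,-215,0,12,75],[125,-270,0,15,70],[160,-325,0,18,70],[195,-375,-10,21,70],[225,-425,-25,24,70],[250,-475,-40,27,70],[261,-510,-55,29,70]]' 30
```

```text
time: 1.5
tool_pos: [0.5186, 0.1119, 0.201]
tcp_rot: [-1.569, -0.092, 0.09]
wrist_force: [0.9, 0.6, -0.2]
width: 0.819
```

```bash
python3 - <<'E'
from h import *
from scipy.spatial.transform import Rotation as Ro
s=bot.read_state();R=Ro.from_rotvec(s["tcp_rot"]).as_matrix();print(s["time"],s["tool_pos"],s["wrist_force"],s["width"],"jaw yaw",np.degrees(np.arctan2(R[1,2],R[0,2])))
for n in("top","scene"):
    c=cam(n);im=c["pixels"][:,:,::-1];a=im[120:270,220:430] if n=="top" else im[130:290,210:420]
    cv2.imwrite(f"pics/{n}1.png",cv2.resize(a,None,fx=3.6,fy=3.6,interpolation=cv2.INTER_CUBIC))
E
```

```text
1.5 [0.51863358 0.11191312 0.2009711 ] [ 0.87744539  0.58147993 -0.20570281] 0.8186763410892628 jaw yaw 96.63107144542018
```

View pics/scene1.png

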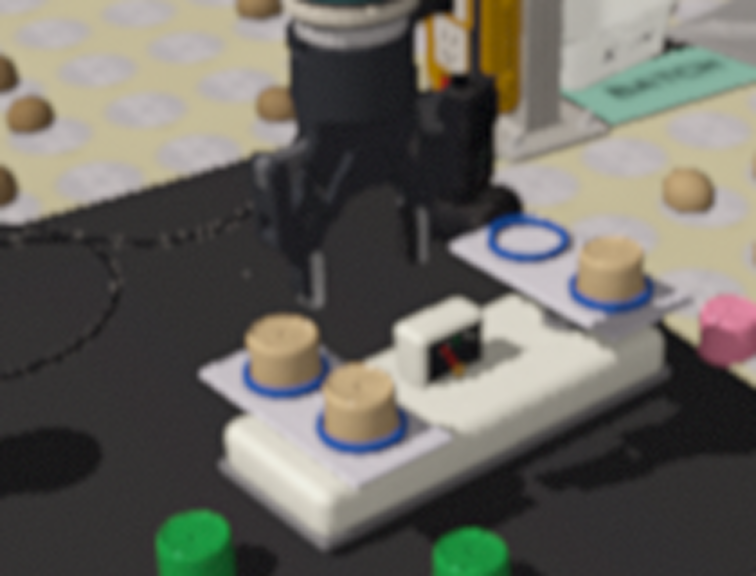

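View pics/top1.png

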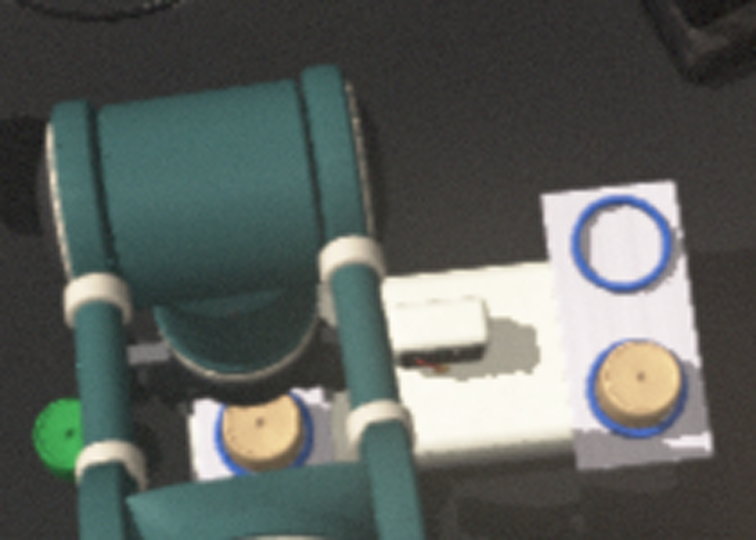

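```bash
python3 - <<'E'
from h import *
c=cam("scene")
j=np.array([np.cos(np.radians(96.7)),np.sin(np.radians(96.7)),0])
P=bot.read_state()["tool_pos"]
def S(X):
    u,v=proj(c,X);return ((u-210)*3.6,(v-130)*3.6)
for o in(.035,.04,-.035,-.04):
  for dz in(.013,.019,.025):print(o,dz,np.round(S(P+j*o-[0,0,dz])))
E
```

```text
0.035 0.013 [308. 290.]
0.035 0.019 [309. 299.]
0.035 0.025 [309. 307.]
0.04 0.013 [301. 293.]
0.04 0.019 [302. 301.]
0.04 0.025 [302. 310.]
-0.035 0.013 [400. 252.]
-0.035 0.019 [400. 260.]
-0.035 0.025 [400. 269.]
-0.04 0.013 [406. 249.]
-0.04 0.019 [406. 258.]
-0.04 0.025 [406. 266.]
```

```bash
python3 -m jog '[[0,0,-25,0,70],[0,0,-50,0,70],[0,0,-70,0,70],[0,0,-85,0,70],[0,0,-91,0,70],[0,0,-91,0,70],[0,0,-91,0,40],[0,0,-91,0,40],[0,0,-91,0,40],[0,0,-91,0,40]]' 30; python3 - <<'E'
from h import *
c=cam("scene");im=c["pixels"][:,:,::-1];a=im[130:290,210:420]
cv2.imwrite("pics/s2.png",cv2.resize(a,None,fx=3.6,fy=3.6,interpolation=cv2.INTER_CUBIC))
E
```

```text
time: 2.9
tool_pos: [0.5183, 0.1144, 0.1115]
tcp_rot: [-1.569, -0.093, 0.09]
wrist_force: [-1.4, -1.3, 6.0]
width: 0.509
```

View pics/s2.png

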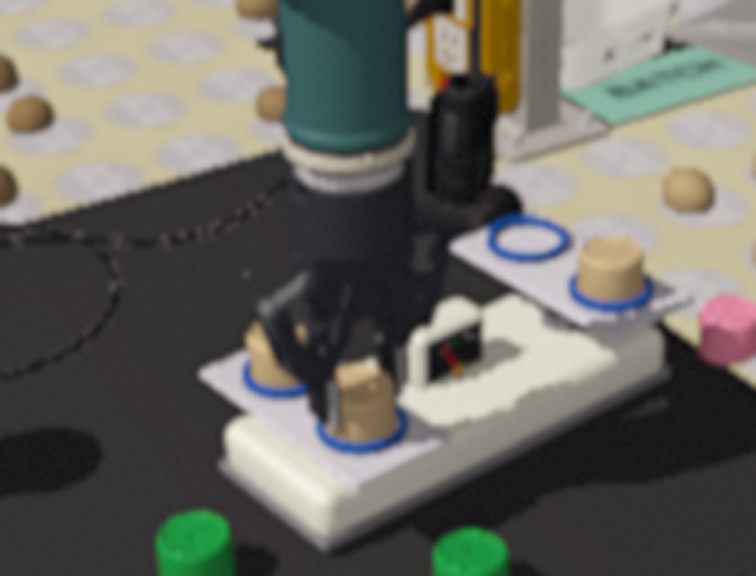

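```bash
python3 -m jog '[[0,0,2,0,40],[0,0,4,0,40],[0,0,6,0,40],[0,0,8,0,40],[0,0,10,0,40],[0,0,12,0,40],[0,0,12,0,40],[0,0,12,0,40],[0,0,12,0,40],[0,0,12,0,40]]' 30; python3 - <<'E'
from h import *
print(bot.read_state()["wrist_force"])
c=cam("scene");im=c["pixels"][:,:,::-1];a=im[130:290,210:420]
cv2.imwrite("pics/s3.png",cv2.resize(a,None,fx=3.6,fy=3.6,interpolation=cv2.INTER_CUBIC))
E
```

```text
time: 4.2
tool_pos: [0.5174, 0.1144, 0.1222]
tcp_rot: [-1.569, -0.091, 0.091]
wrist_force: [-0.4, -0.9, -1.6]
width: 0.51
[-0.39146973 -0.91204454 -1.6139669 ]
```

View pics/s3.png

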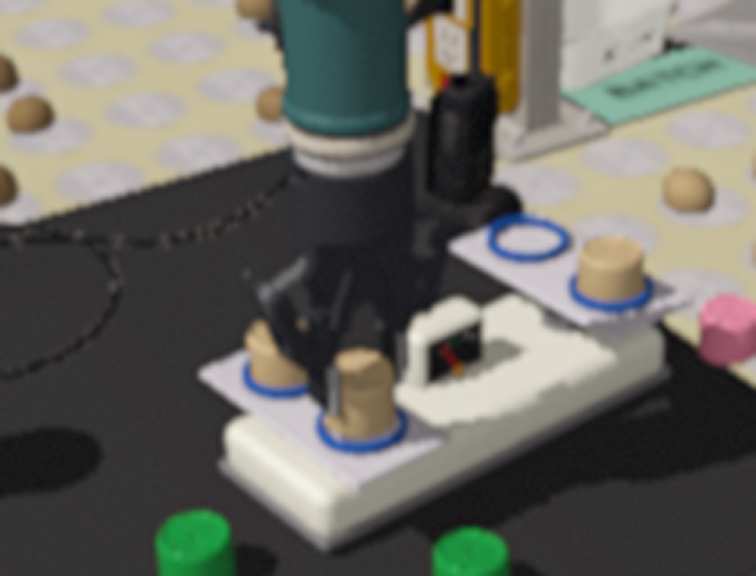

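Front cake: the pan stays fully down, the pointer has not moved, and the wrist reads about 1.6 N, against roughly 4 N for the heavy cake. It is the ordinary one, so I'll carry it over.

```bash
python3 -m jog '[[0,0,30,0,40],[0,0,60,0,40],[2,-5,78,0,40],[15,-28,78,0,40],[34,-62,78,0,40],[54,-100,78,0,40],[75,-138,78,0,40],[95,-175,78,0,40],[109,-200,78,0,40],[114,-210,70,0,40]]' 30; python3 -m jog '[[0,0,-12,0,40],[0,0,-24,0,40],[0,0,-28,0,40],[0,0,-28,0,40],[0,0,-28,0,40],[0,0,-28,0,40],[0,0,-28,0,40],[0,0,-28,0,40],[0,0,-28,0,40],[0,0,-28,0,40]]' 30;python3 - <<'E'
from h import *
print(bot.read_state()["wrist_force"])
for n in("top","scene"):
    c=cam(n);im=c["pixels"][:,:,::-1];a=im[150:270,270:430] if n=="top" else im[150:270,255:415]
    cv2.imwrite(f"pics/{n}4.png",cv2.resize(a,None,fx=5,fy=5,interpolation=cv2.INTER_CUBIC))
E
```

```text
time: 5.5
tool_pos: [0.6325, -0.0971, 0.1925]
tcp_rot: [-1.569, -0.091, 0.089]
wrist_force: [-0.8, 0.3, -1.8]
width: 0.512
time: 6.75
tool_pos: [0.6315, -0.0957, 0.1643]
tcp_rot: [-1.569, -0.091, 0.091]
wrist_force: [0.3, 0.6, -1.9]
width: 0.512
[ 0.33197651  0.58551338 -1.88691854]
```

View pics/scene4.png

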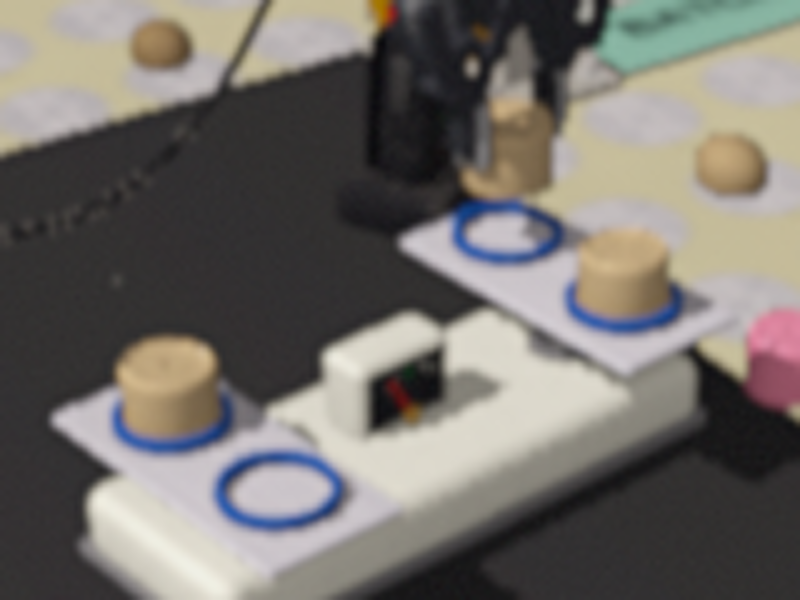

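View pics/top4.png

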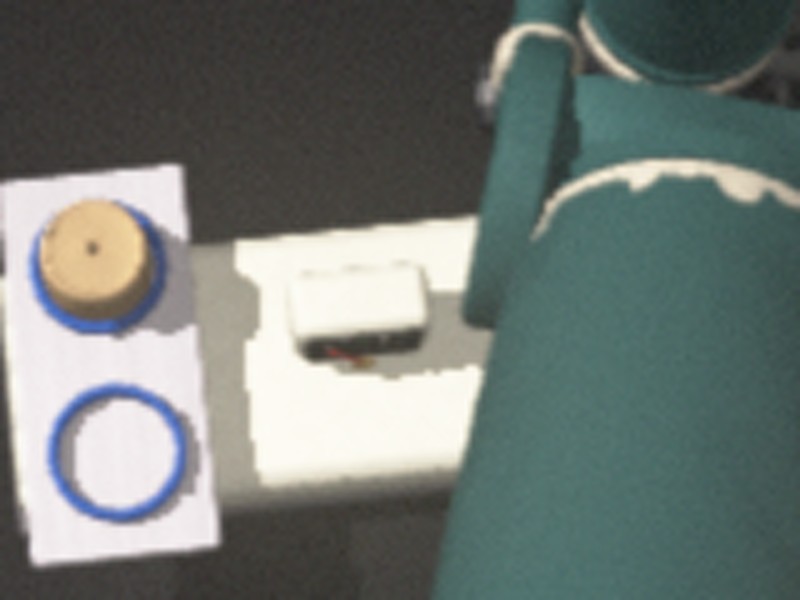

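The cake hangs above the right-rear ring. The left pan stays down with its front ring empty, so the light cake is confirmed. I'll compare the empty left-front ring with the right-rear ring, fitted the same way, to get the exact carry distance.

```bash
python3 - <<'E'
from h import *
ct=cam("top");cs=cam("scene")
def blue(im,x0,x1,y0,y1):
    sub=im[y0:y1,x0:x1];b=cv2.resize(sub,None,fx=4,fy=4,interpolation=cv2.INTER_CUBIC).astype(int)
    m=(b[...,2]>b[...,0]+50).astype(np.uint8)
    ks,h=cv2.findContours(m,cv2.RETR_CCOMP,cv2.CHAIN_APPROX_NONE)
    o=[]
    i=max(range(len(ks)),key=lambda k:len(ks[k]) if h[0][k][3]<0 else 0)
    inn=max((k for k in range(len(ks)) if h[0][k][3]==i),key=lambda k:len(ks[k]))
    for k in(i,inn):
        e=cv2.fitEllipse(ks[k]);o.append(((e[0][0]+.5)/4-.5+x0,(e[0][1]+.5)/4-.5+y0,e[1][0]/4,e[1][1]/4))
    return np.array(o)
t0=cv2.imread("pics/top0.png")[:,:,::-1];s0=cv2.imread("pics/scene0.png")[:,:,::-1]
Lt=blue(ct["pixels"],276,312,222,260);Rt=blue(t0,374,412,170,206)
Ls=blue(cs["pixels"],295,328,237,258);Rs=blue(s0,342,372,184,206)
print(Lt.round(2),Rt.round(2),Ls.round(2),Rs.round(2))
for k,nm in((0,"outer"),(1,"inner")):
    a=onz(ct,Lt[k,:2],.080);b=onz(ct,Rt[k,:2],.096);print("top",nm,a.round(4),b.round(4),(b-a).round(4))
    a=onz(cs,Ls[k,:2],.080);b=onz(cs,Rs[k,:2],.096);print("scn",nm,a.round(4),b.round(4),(b-a).round(4))
# cake dot before
T=lambda u,v:((u+.5)/4.5-.5+255,(v+.5)/4.5-.5+160)
print("front cake dot",onz(ct,T(168,348),.108).round(4), "c3",onz(ct,T(643,291),.124).round(4))
E
```

```text
[[292.82 239.96  26.99  27.49]
 [292.83 239.94  23.11  23.8 ]] [[392.09 187.01  26.34  27.62]
 [392.07 187.04  22.31  23.52]] [[310.01 247.53  15.49  25.54]
 [310.14 247.5   11.45  21.39]] [[355.32 195.63  12.71  22.66]
 [355.93 195.94   8.55  18.58]]
top outer [0.5162 0.1131 0.08  ] [ 0.6314 -0.0963  0.096 ] [ 0.1153 -0.2094  0.016 ]
scn outer [0.5105 0.1169 0.08  ] [ 0.6273 -0.0909  0.096 ] [ 0.1168 -0.2079  0.016 ]
top inner [0.5162 0.1131 0.08  ] [ 0.6314 -0.0963  0.096 ] [ 0.1152 -0.2094  0.016 ]
scn inner [0.5105 0.1166 0.08  ] [ 0.6251 -0.0913  0.096 ] [ 0.1146 -0.2079  0.016 ]
front cake dot [0.5166 0.1136 0.108 ] c3 [ 0.5431 -0.1037  0.124 ]
```

```bash
python3 -m jog '[[1,0,-8,0,40],[1,0,-16,0,40],[1,0,-22,0,40],[1,0,-26,0,40],[1,0,-29,0,40],[1,0,-31,0,40],[1,0,-32,0,40],[1,0,-33,0,40],[1,0,-33,0,40],[1,0,-33,0,40]]' 30;python3 - <<'E'
from h import *
print(bot.read_state()["wrist_force"])
for n in("scene",):
    c=cam(n);im=c["pixels"][:,:,::-1];a=im[150:270,255:415]
    cv2.imwrite(f"pics/{n}5.png",cv2.resize(a,None,fx=5,fy=5,interpolation=cv2.INTER_CUBIC))
E
```

```text
time: 8.2
tool_pos: [0.6326, -0.0957, 0.1314]
tcp_rot: [-1.569, -0.092, 0.091]
wrist_force: [-0.4, -0.2, -1.2]
width: 0.512
[-0.397415   -0.22176164 -1.20603188]
```

View pics/scene5.png

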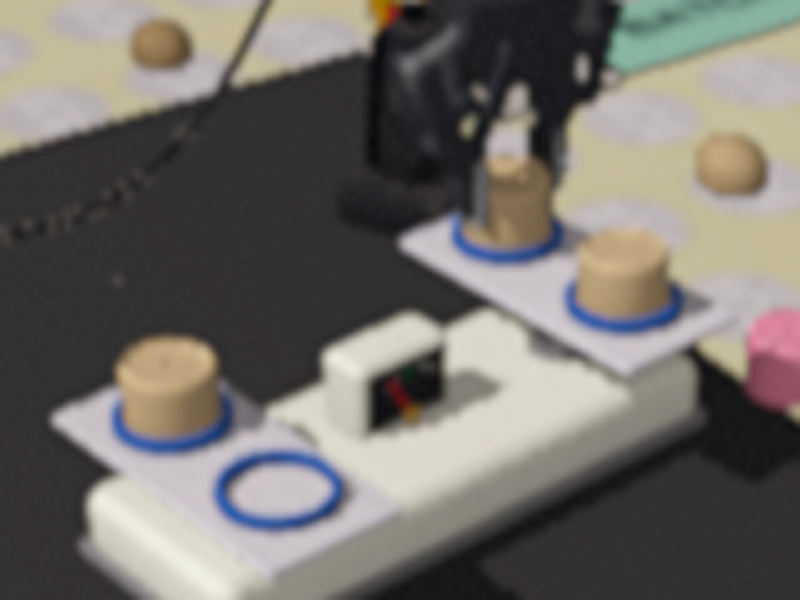

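Pan unmoved, and the cake foot seems to be inside the ring. I'll go down gently and watch the force.

```bash
python3 -m jog '[[0,0,-1,0,40],[0,0,-2,0,40],[0,0,-3,0,40],[0,0,-4,0,40],[0,0,-5,0,40],[0,0,-6,0,40],[0,0,-7,0,40],[0,0,-8,0,40],[0,0,-8,0,40],[0,0,-8,0,40]]' 30;python3 - <<'E'
from h import *
print(bot.read_state()["wrist_force"])
for n in("scene",):
    c=cam(n);im=c["pixels"][:,:,::-1];a=im[150:270,255:415]
    cv2.imwrite(f"pics/{n}6.png",cv2.resize(a,None,fx=5,fy=5,interpolation=cv2.INTER_CUBIC))
E
```

```text
time: 9.5
tool_pos: [0.6325, -0.0956, 0.1233]
tcp_rot: [-1.569, -0.091, 0.091]
wrist_force: [-1.1, -0.8, -1.1]
width: 0.512
[-1.06961552 -0.8400397  -1.10274585]
```

View pics/scene6.png

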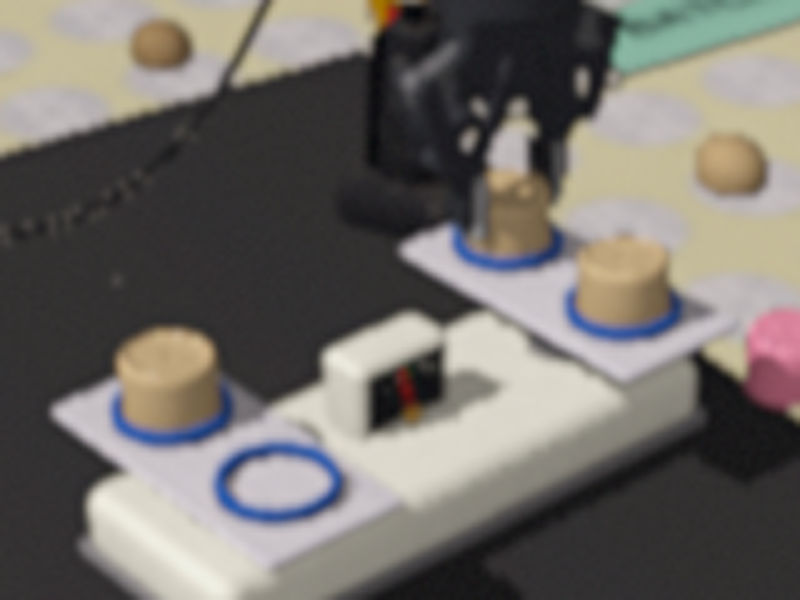

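The right pan has sunk about 4 mm (cake_3 row 231→239 in the crop). That matches a cake seated home; resting on the ring would give 12 mm. I'll lower to level and release.

```bash
python3 -m jog '[[0,0,-1,0,40],[0,0,-2,0,40],[0,0,-3,0,40],[0,0,-4,0,40],[0,0,-4,0,40],[0,0,-4,0,40],[0,0,-4,0,50],[0,0,-4,0,60],[0,0,-4,0,70],[0,0,-4,0,70]]' 30;python3 - <<'E'
from h import *
print(bot.read_state()["wrist_force"])
for n in("scene",):
    c=cam(n);im=c["pixels"][:,:,::-1];a=im[150:270,255:415]
    cv2.imwrite(f"pics/{n}7.png",cv2.resize(a,None,fx=5,fy=5,interpolation=cv2.INTER_CUBIC))
E
```

```text
time: 10.8
tool_pos: [0.6326, -0.0957, 0.1193]
tcp_rot: [-1.569, -0.091, 0.091]
wrist_force: [-0.3, 0.7, -0.6]
width: 0.822
[-0.25336353  0.68004625 -0.57356026]
```

View pics/scene7.png

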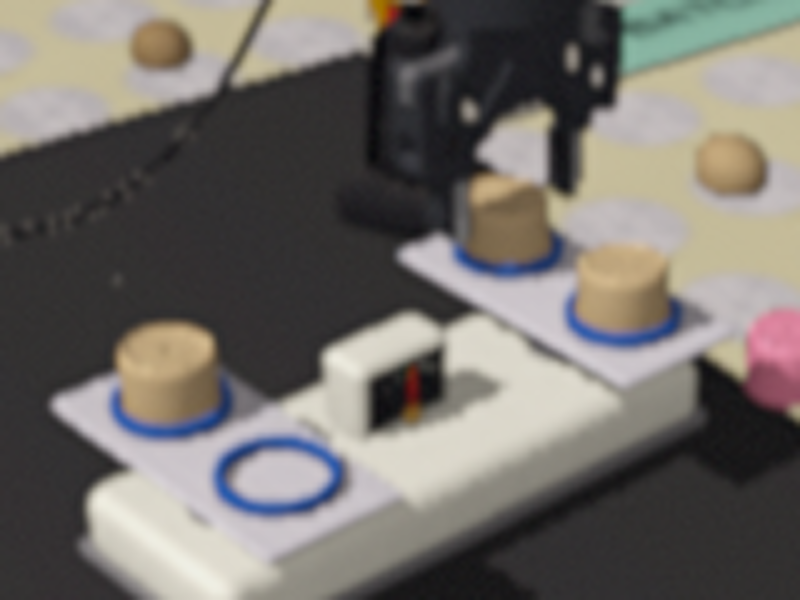

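The pointer is upright, the pans are level and the cake is in the ring. I'll back straight up, then clear the view.

```bash
python3 -m jog '[[0,0,10,0,70],[0,0,25,0,70],[0,0,50,0,70],[0,0,80,0,70],[0,0,110,0,70],[-10,30,120,0,70],[-40,80,120,0,70],[-70,130,120,0,70],[-90,180,120,0,70],[-100,200,120,0,70]]' 30;python3 -m jog '[[-10,40,0,0,70],[-30,90,0,0,70],[-50,140,0,0,70],[-70,190,0,0,70],[-90,240,0,0,70],[-100,260,0,0,70],[-100,260,0,0,70],[-100,260,0,0,70],[-100,260,0,0,70],[-100,260,0,0,70]]' 30;python3 - <<'E'
from h import *
print(bot.read_state()["wrist_force"])
for n in("top","scene"):
    c=cam(n);im=c["pixels"][:,:,::-1];cv2.imwrite(f"pics/{n}8full.png",im);a=im[160:280,260:420] if n=="top" else im[150:270,255:415]
    cv2.imwrite(f"pics/{n}8.png",cv2.resize(a,None,fx=5,fy=5,interpolation=cv2.INTER_CUBIC))
E
```

```text
time: 12.1
tool_pos: [0.5316, 0.1068, 0.241]
tcp_rot: [-1.568, -0.095, 0.092]
wrist_force: [-0.6, 0.1, 0.3]
width: 0.825
time: 13.35
tool_pos: [0.433, 0.3635, 0.2394]
tcp_rot: [-1.569, -0.09, 0.09]
wrist_force: [0.5, 0.0, -0.2]
width: 0.82
[ 0.52693431  0.03942435 -0.17033451]
```

View pics/scene8.png

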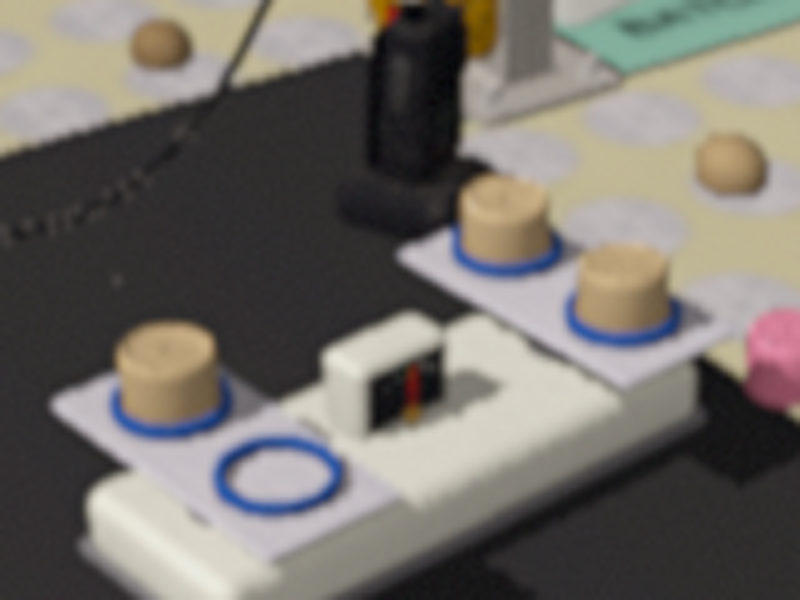

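View pics/top8.png

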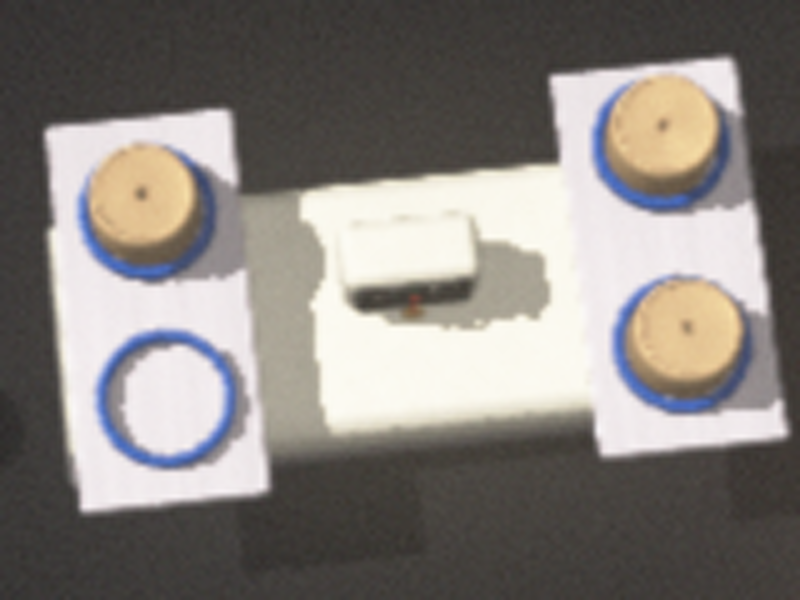

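```bash
python3 - <<'E'
from h import *
ct=cam("top");cs=cam("scene")
for n,a,b in(("placed",(662,126),(504,193)),("c3",(687,327),(625,262)),("leftrear",(141,193),(167,348))):
    p,e=tri(ct,((a[0]+.5)/5-.5+260,(a[1]+.5)/5-.5+160),cs,((b[0]+.5)/5-.5+255,(b[1]+.5)/5-.5+150));print(n,p.round(4),e.round(4))
print(bot.read_state()["joint_vel"].round(3)); print(bot.finish_job())
E
```

```text
placed [ 0.6306 -0.0937  0.1154] 0.0009
c3 [ 0.5439 -0.1045  0.1124] 0.0014
leftrear [0.598  0.1239 0.1136] 0.0006
[ 0.005  0.003 -0.001  0.002 -0.001  0.001]
the job is handed in; nothing more can be done
None
```

The lighter cake is now in the right pan's rear nest and both pans rest level. I handed the job in at about 13.5 s.

- **Which cake:** I lifted the left-front cake about 12 mm. The pan stayed down and the wrist felt about 2 N, so that was the ordinary one. The heavy cake was never touched.
- **Placing:** I carried it to the floating ring and lowered it gently. It went straight into the ring. The right pan then sank about 4 mm, as expected for a cake on the plate; resting on the ring would have given about 12 mm. Contact force on the right pan stayed around 1–2 N in the readings taken at the end of each move.
- **Final pictures:** The pointer stands upright at the tick. The other two cakes sit in their own nests, the gripper is clear, and I saw nothing moved beside the balance.
- **Doubtful readings:**
  - The last measured cake-top heights were 115, 112 and 114 mm against the expected 116 mm. That is within the 2–4 mm low bias the cameras showed throughout, and far from the 8 mm a missed ring would cause.
  - The gripper width read 43.5 mm on the 47 mm cake. I did not explain this, but the hold stayed steady.

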